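Dock the board on the test slide

TASK

Dock the circuit board on the test slide: with closed fingertips press the ribbed lock bar on the carriage down and, keeping it held down all the way, push the carriage along the rods until it is fully home against the docking block. Then let the bar come back up so that the carriage is locked there, and move the hand clear. Pinch and lift nothing, and leave the things standing round the slide as they are.

Things in the scene. Friction and masses are not known exactly. Their poses are not given: they have to be found in the camera images.
- test_slide: board test slide fixed to the bench: aluminium base plate 104x325 mm with two steel rods along it, a low plate (30 mm high) at the parking end, a grey docking block (104 mm wide, 25 mm thick, 52 mm high, brass pins) at the other. Origin at the centre of its underside on the bench; x across the slide, y along the rods towards the docking block (the sliding direction), z up
- dock_face (a point): centre of the docking block's face that the carriage meets, 40 mm above the bench; axes as test_slide
- carriage (a joint): place of the carriage along the rods, m: 0 parked, 0.160 home against the docking block (end stop); starts at 0 to 0.05. Dark steel plate 96 mm across, 120 mm along the rods, top 40 mm above the bench; a circuit board is screwed to its half next to the dock (up to 56 mm above the bench). With the lock bar up a pin locks it (up to 4 mm play); with the bar pressed over 4 mm it slides with 1 to 2 N
- lock_bar (a joint): how far the lock bar is pressed, m: 0 up (carriage locked), 0.008 fully down; springs back by itself. It takes 4 N to start moving it and 6.8 N to hold fully down. Its pin drops into a rack with gaps 8 mm apart, the last one at the docking block (carriage 0.157 to 0.160); let up elsewhere it may rest on a tooth at 0.003
- bar_top (a point): centre of the top face of the lock bar: grey with thin black ribs, 78 mm across the slide, 36 mm along it, on the half of the carriage away from the dock. Top 56.5 mm above the bench when up, 48.5 mm fully down. Moves with the carriage and with the press; axes as test_slide. Ahead of it (towards the dock) a lip 46 mm above the bench, then the board
- wall_top (a point): middle of the top edge of the carriage's upright push wall: dark steel, 90 mm across the slide, 7 mm thick, top 71 mm above the bench, 3 mm behind the lock bar (side away from the dock), 24.5 mm from bar_top's centre line; fingertips that slip back on the bar come against it and push there. Moves with the carriage; axes as test_slide
- solder_spool: bystander, not to be disturbed: solder on a round spool with dark blue flanges, 56 mm across, 43 mm high, standing on its flange; origin at the centre of its underside
- block_battery: bystander, not to be disturbed: 9 V block battery standing upright, 18x26 mm, 49 mm high; origin at the centre of its underside
- flux_tin: bystander, not to be disturbed: round tin with a red lid, 58 mm across, 23 mm high; origin at the centre of its underside
- spare_board: bystander, not to be disturbed: loose green circuit board lying flat on short feet, 40x60 mm, 14 mm high; origin at the centre of its underside

How it is judged:
By the outcome, as a careful person would: the job done as asked, in the order asked, and still so for the second after the job is handed in, with the robot touching nothing.
It also fails if it takes over 35 s, if anything falls off the work surface, if the arm or the gripper's body presses on something with over 40 N, if the wrist force passes 120 N, or if a joint passes its speed limit or range.

ROBOT

A 6-joint arm with a two-finger parallel gripper is mounted at the origin on a cart in front of the work surface, level with it; the furniture and walls round the work are solid. World frame = base frame: x ahead of the robot, y to its left, z up, the work surface at z = 0. Lengths are in m, angles in rad, forces in N, time in s.
With the tool pointing down it reaches from about 0.3 to 0.875 m from the base axis. Payload 4.2 kg.
Tool frame: the origin (TCP) lies midway between the tips of the shut fingers; the grasp point (between the pads) lies 19 mm behind it; z points along the fingers, y is the line along which they close (so a half turn about z gives the same grasp; the last joint's range is limited). The gripper opens to 85 mm and grips with 20 to 120 N. Pads are 22 mm wide; open, the fingers measure 114 mm over their backs; the gripper's body (76 mm by 85 mm) begins 54 mm behind the grasp point. The pads swing forward as they close: fully open they stand 13 mm farther back than shut.
Start: joints at [1.235, 0.32, 1.565, -0, 1.257, -0.02], TCP at [0.179, 0.547, 0.231] pointing down, gripper open.
Joint ranges: [-3.11, 3.11], [-0.84, 2.01], [0.21, 2.61], [-1.34, 4.49], [0.05, 2.63], [-2.56, 2.56]. Speed limits (rad/s): [2.57, 2.57, 3.14, 3.14, 3.14, 3.14].

INTERFACE

Orientations are given as a unit quaternion [x, y, z, w].
In Python, from cell import env gives the robot as it stands.
- The arm moves only by the tool jog_arm, never from a script. Its argument "deltas" is a list of rows, each a list of 6 numbers: the shift along the tool's x, y, z in units of 0.25 m (1.0 is 0.25 m), then the turn, a rotation vector about the tool's x, y, z in units of pi rad (1.0 is pi rad). A call has 1 to 5 rows; each row is the pose to reach, as a shift and turn from the pose commanded when the call began, along the tool's axes at that moment, turning the shorter way round; what a row does not reach only later rows make up. A row lasts 1/12 s, in which the tool goes at most 41.7 mm and 7.16 degrees, less where a joint would pass 70% of its speed; a pose out of reach is approached as far as the arm can. A call with a number of a shift or a turn outside -1 to 1 is refused whole. A call with a gripper value outside its range is refused whole. "jaw" is the opening, from -1 (shut) to 1 (fully open), set as the call begins (left out, the last holds). The fingers move at their own pace and stop on an object; "force" is the grip in N (left out, the last holds). Time passes only in rows, so rows that repeat a pose let the fingers close. It gives the time, the measured TCP pose, the force, the opening and the grip force at its end, in the units of the state.
- env.state(): the state, without advancing time (a new reading comes with each control period).
- env.camera(name): name is "scene" or "top"; returns the picture (384x512x3 uint8, red, green, blue); there is no depth.
- env.get_calibration(name): a dict with "mtx" (3x3 intrinsics, pixels), "rvec" (rotation vector, rad) and "tvec" (3), from world to camera coordinates, as OpenCV has them. Camera axes: x right, y down, z forward; pixel columns grow to the right and rows downward; lengths in m; the calibration is good to about 2 mm. A picture is of the moment at which its call begins. get_calibration takes no time and is no camera call.
- env.close_job(): hands the job in; it is judged then, once.
The state is a dict: "time": time; "joint_positions": joint angles; "qd": joint speeds; "joint_efforts": joint torques, N m; "eef_pos": TCP position; "ee_rot": TCP orientation; "contact_force": force on the tool from outside, world axes, zero at the start; "torque": the same for the moment, N m; "finger_gap": opening from 0.0 (shut) to 1.0 (fully open); "grasp_force": force on a finger pad.
Only numpy, scipy, OpenCV 4.12 (cv2) and the standard library are available. Lean on these libraries where they do the work, as an engineer would, in place of code of your own. Each camera call takes 0.05 s, during which the arm holds its last target. There are 200 camera calls.

## Working session

There is one attempt and no reset: what is moved stays moved. The work goes in short steps, Python scripts to look and compute and a tool call to move; the robot and the scene stay as the last step left them, time stands still between calls to the robot, and variables do not carry over. Pictures are saved under pics/ and viewed, at most 10 in all, crops included, and the job is handed in when it is done.

Besides the shell and the picture viewer there is one more tool, called after ">>>" as name(argument=value, ...) on one line, values as JSON. jog_arm: Moves the arm, as the interface text tells. Shifts and turns lie within -1 to 1; 1 stands for 0.25 m of shift or pi rad of turn. Its arguments: {"type":"object","properties":{"deltas":{"type":"array","items":{"type":"array","items":{"type":"number","minimum":-1,"maximum":1}}},"jaw":{"type":"number"},"force":{"type":"number"}},"required":["deltas"]}

```bash
mkdir -p pics; python3 - <<'E'
from cell import env
import cv2
for n in("scene","top"):
    cv2.imwrite(f"pics/{n}0.png",cv2.resize(env.camera(n)[:,:,::-1],(800,600),interpolation=cv2.INTER_CUBIC))
    print(env.get_calibration(n))
s=env.state();print(s["eef_pos"],s["ee_rot"],s["time"])
E
```

```text
{'mtx': array([[410.47657156,   0.        , 255.56119327],
       [  0.        , 410.47657156, 188.33970778],
       [  0.        ,   0.        ,   1.        ]]), 'rvec': array([ 2.17377294, -1.26699055,  0.46450394]), 'tvec': array([-0.3551173 ,  0.41055317,  0.59155365])}
{'mtx': array([[376.216052  ,   0.        , 252.31236316],
       [  0.        , 376.216052  , 183.31026739],
       [  0.        ,   0.        ,   1.        ]]), 'rvec': array([ 2.16823998, -2.21340725,  0.10072582]), 'tvec': array([-0.06866073,  0.57352354,  0.87859394])}
[0.17844734 0.54615443 0.23056094] [ 1.57272147e-01  9.87554976e-01 -7.86990267e-04 -1.47043130e-04] 0.1
```

View pics/top0.png

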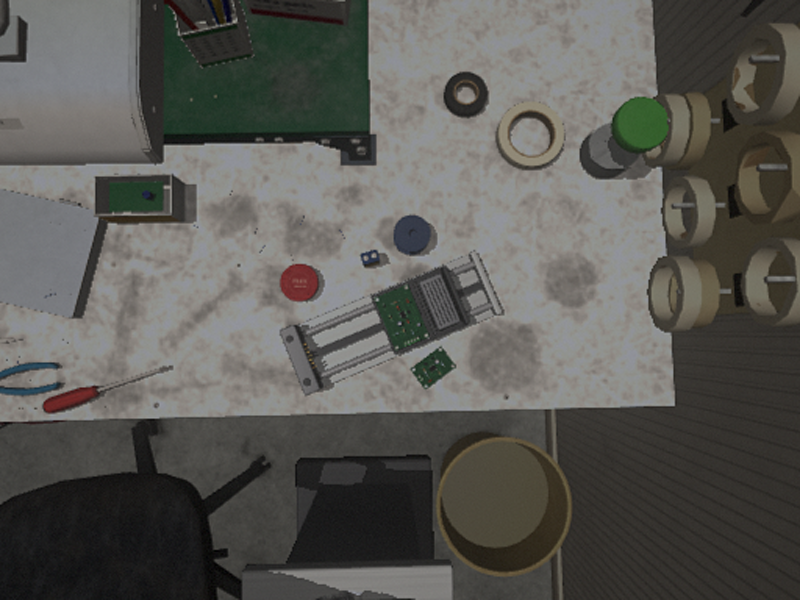

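View pics/scene0.png

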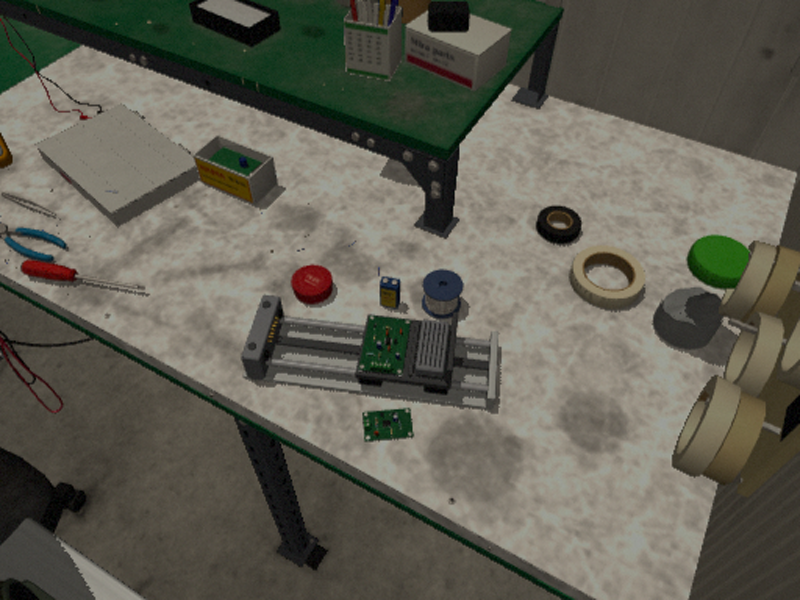

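The top view shows the docking block at about (302,359), the ribbed bar centred near (438,303), and the parking plate at about (487,284). The battery (370,258), spool (411,235), tin (299,282) and spare board (433,367) stand beside the slide.

```bash
cat > h.py <<'E'
from cell import env
import cv2, numpy as np
def bp(n,u,v,z):
    c=env.get_calibration(n);R=cv2.Rodrigues(c["rvec"])[0];t=c["tvec"]
    p=cv2.undistortPoints(np.array([[[u,v]]],float),c["mtx"],None)[0,0]
    d=R.T@[p[0],p[1],1];o=-R.T@t
    return o+d*(z-o[2])/d[2]
def px(n,P):
    c=env.get_calibration(n)
    return cv2.projectPoints(np.array(P,float),c["rvec"],c["tvec"],c["mtx"],None)[0][:,0]
E
python3 - <<'E'
from h import *
k=.64
for nm,u,v,z in [("dockA",288.5,327.5,.052),("dockB",315.5,390,.052),("plateA",476,253.5,.03),("plateB",498,313,.03),("bar",438,303,.0565),("spool",411,233,.043),("batt",370,257,.049),("tin",299,282,.023),("spare",433,367,.014)]:
    print(nm,bp("top",u*k,v*k,z).round(4))
for n,(x0,y0,x1,y1) in {"top":(175,145,335,265),"scene":(150,180,330,285)}.items():
    im=env.camera(n)[y0:y1,x0:x1,::-1]
    f=800/(x1-x0) if n=="top" else 4.4
    cv2.imwrite(f"pics/{n}1.png",cv2.resize(im,None,fx=f if n=="scene" else 5,fy=f if n=="scene" else 5,interpolation=cv2.INTER_CUBIC))
E
```

```text
dockA [0.5123 0.0767 0.052 ]
dockB [0.4205 0.0381 0.052 ]
plateA [ 0.6194 -0.2064  0.03  ]
plateB [ 0.5278 -0.237   0.03  ]
bar [ 0.5436 -0.1438  0.0565]
spool [ 0.6507 -0.1071  0.043 ]
batt [ 0.6147 -0.0448  0.049 ]
tin [0.5816 0.0649 0.023 ]
spare [ 0.4476 -0.1374  0.014 ]
```

View pics/top1.png

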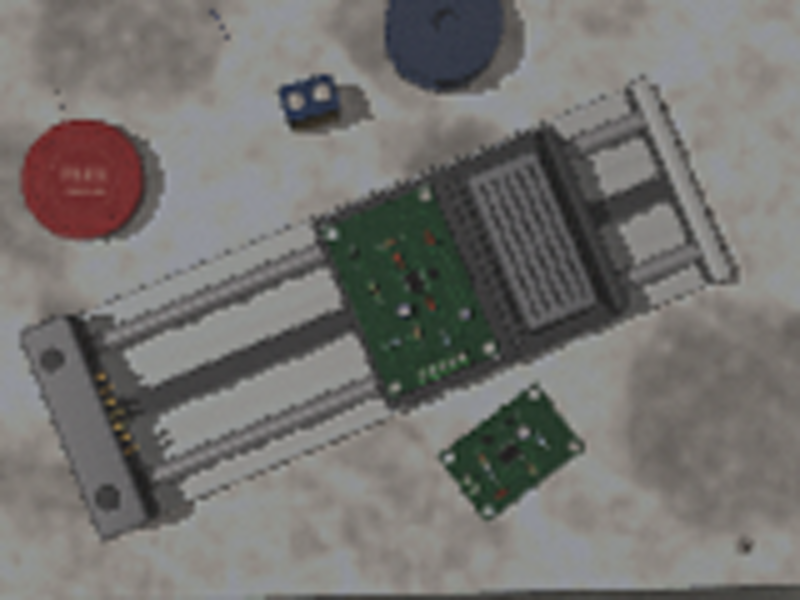

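View pics/scene1.png

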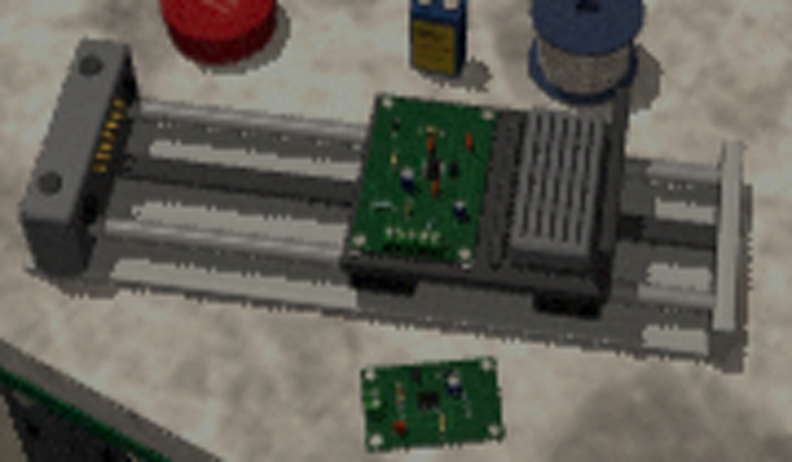

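Crop points read: dock top corners, plate corners and bar corners in both views. I'll fit the slide pose and carriage place to them.

```bash
cat >> h.py <<'E'
def togo(target,ang):  # target xyz world, ang = world angle of tool x (rad); returns delta in tool units
    from scipy.spatial.transform import Rotation as Ro
    s=env.state();R=Ro.from_quat(s["ee_rot"]);c,n=np.cos(ang),np.sin(ang)
    T=Ro.from_matrix(np.array([[c,n,0],[n,-c,0],[0,0,-1.]]))
    return np.r_[R.inv().apply(np.array(target)-s["eef_pos"])/.25,(R.inv()*T).as_rotvec()/np.pi].round(4)
E
python3 - <<'E'
from h import *
from scipy.optimize import least_squares
T=[(22,335,-1,52,162.5,52,0),(72,315,0,52,137.5,52,0),(155,515,0,-52,137.5,52,0),(105,538,0,-52,162.5,52,0),
(650,78,0,52,-162.5,30,0),(737,275,0,-52,-162.5,30,0),
(470,180,0,39,18,56.5,1),(540,155,0,39,-18,56.5,1),(597,308,0,-39,-18,56.5,1),(533,330,0,-39,18,56.5,1)]
S=[(82,40,0,52,162.5,52,0),(23,212,0,-52,162.5,52,0),(742,143,0,52,-162.5,30,0),(738,330,0,-52,-162.5,30,0),
(525,110,0,39,18,56.5,1),(603,112,0,39,-18,56.5,1),(590,253,0,-39,-18,56.5,1),(515,245,0,-39,18,56.5,1)]
def W(p,q):
    c,s=np.cos(p[2]),np.sin(p[2]);X=np.array([(a[3],a[4]+(p[3]*1e3 if a[6] else 0),a[5]) for a in q])/1e3
    return np.c_[p[0]+c*X[:,0]-s*X[:,1],p[1]+s*X[:,0]+c*X[:,1],X[:,2]]
mt=np.array([(a[0]/5+175,a[1]/5+145) for a in T]);ms=np.array([(a[0]/4.4+150,a[1]/4.4+180) for a in S])
f=lambda p:np.r_[(px("top",W(p,T))-mt).ravel(),(px("scene",W(p,S))-ms).ravel()]
r=least_squares(f,[.52,-.08,.37,-.07],loss="soft_l1");p=r.x
print(p.round(4),np.degrees(p[2]));print(f(p).reshape(-1,2).round(1).tolist())
y=np.array([-np.sin(p[2]),np.cos(p[2])]);b=p[:2]+y*p[3]
print("bar",b,"dir",y);print(togo([*(b-y*.004),.12],p[2]+np.pi/2))
E
```

```text
[ 0.5198 -0.0789  0.3749 -0.0734] 21.480022403627405
[[-1.1, -0.7], [-1.0, -0.9], [-0.5, 1.3], [-0.7, 1.0], [1.5, -1.8], [1.4, -1.1], [-1.0, -1.0], [-0.7, -2.0], [1.2, -1.4], [-0.4, 0.3], [-1.3, -0.4], [-2.4, 1.6], [2.6, 0.4], [1.6, 1.5], [0.5, -0.8], [0.5, 0.8], [-0.2, 1.3], [-1.9, 0.8]]
bar [ 0.54663398 -0.14722833] dir [-0.36617679  0.9305453 ]
[-2.2715e+00 -2.1915e+00  4.4540e-01 -3.0000e-04  1.0000e-04  2.8010e-01]
```

>>> jog_arm(deltas=[[-0.57, -0.55, 0, 0, 0, 0], [-0.57, -0.55, 0, 0, 0, 0], [-0.57, -0.55, 0, 0, 0, 0], [-0.57, -0.55, 0, 0, 0, 0], [-0.57, -0.55, 0, 0, 0, 0]], jaw=-1)

```text
time: 0.62
eef_pos: [0.2718, 0.3688, 0.2312]
ee_rot: [0.157, 0.988, -0.001, 0.0]
contact_force: [-0.4, 0.4, -0.6]
finger_gap: 0.298
grasp_force: 0.0
```

>>> jog_arm(deltas=[[-0.57, -0.55, 0, 0, 0, 0], [-0.57, -0.55, 0, 0, 0, 0], [-0.57, -0.55, 0, 0, 0, 0], [-0.57, -0.55, 0, 0, 0, 0], [-0.57, -0.55, 0, 0, 0, 0]])

```text
time: 1.03
eef_pos: [0.3647, 0.194, 0.2314]
ee_rot: [0.158, 0.987, -0.0, 0.0]
contact_force: [0.6, 0.1, -0.7]
finger_gap: -0.002
grasp_force: 0.0
```

>>> jog_arm(deltas=[[-0.57, -0.55, 0, 0, 0, 0.14], [-0.57, -0.55, 0, 0, 0, 0.14], [-0.57, -0.55, 0, 0, 0, 0.14], [-0.57, -0.55, 0, 0, 0, 0.14], [-0.57, -0.55, 0, 0, 0, 0.14]])

```text
time: 1.45
eef_pos: [0.4578, 0.0188, 0.2313]
ee_rot: [0.371, 0.929, -0.0, 0.0]
contact_force: [1.0, -0.1, 0.0]
finger_gap: 0.002
grasp_force: 0.0
```

```bash
python3 - <<'E'
from h import *
s=env.state();print(s["eef_pos"],s["finger_gap"],s["joint_positions"],s["time"]);print(togo([.5481,-.151,.12],.3749+np.pi/2))
E
```

```text
[0.45779288 0.01881721 0.23134953] 0.002264576149007974 [ 1.64052562e-02  1.34644851e-01  1.81355475e+00 -6.59863920e-04
  1.19266868e+00 -7.94635204e-01] 1.45
[-7.293e-01 -2.439e-01  4.461e-01  1.000e-04  3.000e-04  1.389e-01]
```

>>> jog_arm(deltas=[[-0.73, -0.244, 0.3, 0, 0, 0.139], [-0.73, -0.244, 0.3, 0, 0, 0.139], [-0.73, -0.244, 0.3, 0, 0, 0.139], [-0.73, -0.244, 0.3, 0, 0, 0.139], [-0.73, -0.244, 0.3, 0, 0, 0.139]])

```text
time: 1.87
eef_pos: [0.5483, -0.1499, 0.1553]
ee_rot: [0.563, 0.827, 0.0, -0.0]
contact_force: [0.7, 1.5, 0.6]
finger_gap: -0.001
grasp_force: 0.0
```

>>> jog_arm(deltas=[[0, 0, 0.18, 0, 0, 0], [0, 0, 0.25, 0, 0, 0], [0, 0, 0.25, 0, 0, 0]])

```text
time: 2.12
eef_pos: [0.5442, -0.1476, 0.0886]
ee_rot: [0.562, 0.827, -0.002, -0.005]
contact_force: [-1.6, -0.1, -0.2]
finger_gap: 0.001
grasp_force: 0.0
```

```bash
python3 - <<'E'
from h import *
s=env.state();print(s["eef_pos"],s["time"],togo([.5481,-.151,.07],.3749+np.pi/2))
a=env.camera("top")[145:265,235:335,::-1];b=env.camera("scene")[150:270,220:320,::-1]
cv2.imwrite("pics/c2.png",cv2.resize(np.hstack([b,a]),None,fx=4,fy=4,interpolation=cv2.INTER_CUBIC))
E
```

```text
[ 0.54424229 -0.14755253  0.08858165] 2.1167 [-0.019   0.0099  0.0741 -0.0028 -0.0022  0.0007]
```

View pics/c2.png

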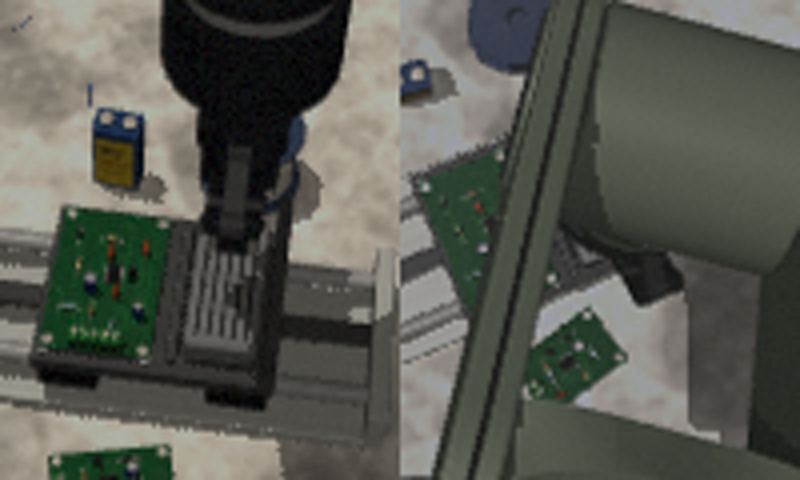

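The scene half shows the shut tips at about crop (232,248), over the ribbed bar's far-left half; the top camera is blocked by the arm. I'll check the tip projection against the calibration.

```bash
python3 - <<'E'
from h import *
s=env.state()
print((px("scene",[s["eef_pos"]])-[220,150])*4, bp("scene",558.25/4.4+150,180/4.4+180,.0565), bp("top",535/5+175,243.25/5+145,.0565))
p=[.5198,-.0789,.3749];y=np.array([-np.sin(.3749),np.cos(.3749)]);x=np.array([y[1],-y[0]])
for q in (bp("scene",558.25/4.4+150,180/4.4+180,.0565),bp("top",535/5+175,243.25/5+145,.0565),s["eef_pos"]): print((q[:2]-p[:2])@x,(q[:2]-p[:2])@y)
E
```

```text
[[232.62092722 238.14839275]] [ 0.54697128 -0.14754084  0.0565    ] [ 0.54418244 -0.14767123  0.0565    ]
0.00014920977706251847 -0.07382289784682455
-0.002493678473527048 -0.07292302165696202
0.0007184450221863211 -0.07432064020429544
```

>>> jog_arm(deltas=[[0, 0, 0.08, 0, 0, 0], [0, 0, 0.11, 0, 0, 0], [0, 0, 0.11, 0, 0, 0], [0, 0, 0.11, 0, 0, 0]])

```text
time: 2.55
eef_pos: [0.5484, -0.1477, 0.0675]
ee_rot: [0.561, 0.828, 0.0, 0.001]
contact_force: [-0.4, 0.6, 1.0]
finger_gap: -0.001
grasp_force: 0.0
```

```bash
python3 - <<'E'
from h import *
s=env.state();print(s["eef_pos"],s["contact_force"]);print(togo([.5198+.3662*.0775,-.0789-.9305*.0775,.0485],.3749+np.pi/2))
E
```

```text
[ 0.54840327 -0.14765589  0.06751311] [-0.35856164  0.57369322  1.04173687]
[-0.0121 -0.0059  0.0761  0.0004  0.0003  0.0013]
```

>>> jog_arm(deltas=[[-0.012, -0.006, 0.02, 0, 0, 0.001], [-0.012, -0.006, 0.035, 0, 0, 0.001], [-0.012, -0.006, 0.048, 0, 0, 0.001], [-0.012, -0.006, 0.06, 0, 0, 0.001], [-0.012, -0.006, 0.06, 0, 0, 0.001]])

```text
time: 2.97
eef_pos: [0.548, -0.1514, 0.0515]
ee_rot: [0.563, 0.827, 0.0, 0.001]
contact_force: [-0.4, -0.3, 5.4]
finger_gap: 0.001
grasp_force: 2.6
```

>>> jog_arm(deltas=[[0, 0, 0.01, 0, 0, 0], [0, 0, 0.016, 0, 0, 0], [0, 0, 0.018, 0, 0, 0], [0, 0, 0.018, 0, 0, 0]])

```text
time: 3.3
eef_pos: [0.548, -0.1515, 0.048]
ee_rot: [0.563, 0.827, 0.0, 0.001]
contact_force: [-1.5, 0.3, 8.4]
finger_gap: -0.003
grasp_force: 4.4
```

>>> jog_arm(deltas=[[0, 0, 0.003, 0, 0, 0], [0, 0, 0.005, 0, 0, 0], [0, 0, 0.005, 0, 0, 0], [0, 0, 0.005, 0, 0, 0]])

```text
time: 3.63
eef_pos: [0.5481, -0.1517, 0.0479]
ee_rot: [0.563, 0.827, 0.0, 0.001]
contact_force: [-4.3, 0.4, 15.2]
finger_gap: 0.002
grasp_force: 7.9
```

>>> jog_arm(deltas=[[0.008, 0, 0, 0, 0, 0], [0.025, 0, 0, 0, 0, 0], [0.045, 0, 0, 0, 0, 0], [0.065, 0, 0, 0, 0, 0], [0.085, 0, 0, 0, 0, 0]])

```text
time: 4.05
eef_pos: [0.5407, -0.1324, 0.0479]
ee_rot: [0.563, 0.827, -0.0, 0.002]
contact_force: [-3.6, -2.9, 14.8]
finger_gap: 0.0
grasp_force: 7.7
```

```bash
python3 - <<'E'
from h import *
s=env.state();print(s["eef_pos"],s["contact_force"],s["torque"])
p=[.5198,-.0789];y=np.array([-np.sin(.3749),np.cos(.3749)]);x=np.array([y[1],-y[0]]);q=s["eef_pos"][:2]-p
print(q@x,q@y)
a=env.camera("scene")[150:270,180:320,::-1]
cv2.imwrite("pics/c3.png",cv2.resize(a,None,fx=4,fy=4,interpolation=cv2.INTER_CUBIC))
E
```

```text
[ 0.54065271 -0.13237495  0.04793429] [-3.55222186 -2.93640599 14.82403573] [-0.52284374  0.56501112 -0.0143562 ]
-0.0001770661380256109 -0.05739664370119257
```

View pics/c3.png

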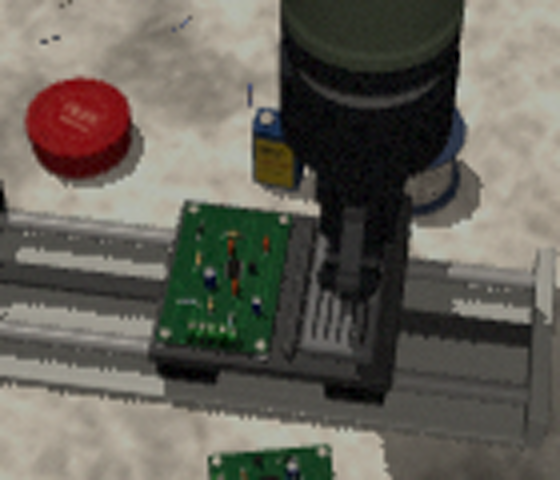

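The carriage's dock-side corner has moved about 10 px towards the dock (crop (152,355)), so it is travelling with the tips; bystanders are clear. On I go.

>>> jog_arm(deltas=[[0.02, 0, 0, 0, 0, 0], [0.04, 0, 0, 0, 0, 0], [0.06, 0, 0, 0, 0, 0], [0.08, 0, 0, 0, 0, 0], [0.1, 0, 0, 0, 0, 0]])

```text
time: 4.52
eef_pos: [0.5315, -0.109, 0.0479]
ee_rot: [0.563, 0.827, 0.0, 0.002]
contact_force: [-2.1, -2.4, 16.0]
finger_gap: -0.001
grasp_force: 8.0
```

>>> jog_arm(deltas=[[0.02, 0, 0, 0, 0, 0], [0.04, 0, 0, 0, 0, 0], [0.06, 0, 0, 0, 0, 0], [0.08, 0, 0, 0, 0, 0], [0.1, 0, 0, 0, 0, 0]])

```text
time: 4.93
eef_pos: [0.5224, -0.0856, 0.0479]
ee_rot: [0.562, 0.827, 0.0, 0.002]
contact_force: [-4.4, -2.8, 16.2]
finger_gap: 0.001
grasp_force: 8.3
```

>>> jog_arm(deltas=[[0.02, 0, 0, 0, 0, 0], [0.04, 0, 0, 0, 0, 0], [0.06, 0, 0, 0, 0, 0], [0.08, 0, 0, 0, 0, 0], [0.09, 0, 0, 0, 0, 0]])

```text
time: 5.35
eef_pos: [0.5141, -0.0643, 0.0479]
ee_rot: [0.562, 0.827, 0.0, 0.002]
contact_force: [-3.1, -3.4, 17.0]
finger_gap: 0.004
grasp_force: 8.5
```

```bash
python3 - <<'E'
from h import *
s=env.state();print(s["eef_pos"],s["contact_force"])
p=[.5198,-.0789];y=np.array([-np.sin(.3749),np.cos(.3749)]);x=np.array([y[1],-y[0]]);q=s["eef_pos"][:2]-p
print(q@x,q@y,s["contact_force"][:2]@y)
a=env.camera("scene")[150:270,150:290,::-1];b=env.camera("top")[180:270,170:310,::-1]
cv2.imwrite("pics/c4.png",cv2.resize(np.hstack([a[:, :],np.vstack([b,np.zeros((30,140,3),np.uint8)])]),None,fx=2.8,fy=2.8,interpolation=cv2.INTER_CUBIC))
E
```

```text
[ 0.51405172 -0.06431722  0.04791153] [-3.14215245 -3.39214185 17.00883246]
-9.111055160540338e-06 0.015674822211789802 -2.0059463381580147
```

View pics/c4.png

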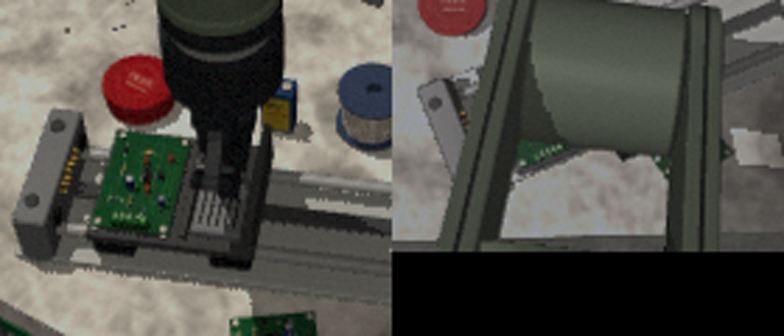

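The carriage's front edge is now close to the docking block, with a gap of about 25 mm (scene crop x 80 to 95). I'll go on more slowly and watch the force for the stop.

>>> jog_arm(deltas=[[0.015, 0, 0, 0, 0, 0], [0.03, 0, 0, 0, 0, 0], [0.045, 0, 0, 0, 0, 0], [0.06, 0, 0, 0, 0, 0], [0.075, 0, 0, 0, 0, 0]])

```text
time: 5.87
eef_pos: [0.5073, -0.0471, 0.0479]
ee_rot: [0.563, 0.827, 0.0, 0.002]
contact_force: [-2.4, -3.0, 17.8]
finger_gap: -0.003
grasp_force: 8.9
```

>>> jog_arm(deltas=[[0.008, 0, 0, 0, 0, 0], [0.016, 0, 0, 0, 0, 0], [0.024, 0, 0, 0, 0, 0], [0.032, 0, 0, 0, 0, 0]])

```text
time: 6.2
eef_pos: [0.5048, -0.0403, 0.0479]
ee_rot: [0.562, 0.827, -0.0, 0.002]
contact_force: [-1.5, -10.2, 15.8]
finger_gap: 0.004
grasp_force: 7.7
```

>>> jog_arm(deltas=[[0.006, 0, 0, 0, 0, 0], [0.012, 0, 0, 0, 0, 0], [0.012, 0, 0, 0, 0, 0]])

```text
time: 6.45
eef_pos: [0.5047, -0.0382, 0.048]
ee_rot: [0.562, 0.827, 0.0, 0.004]
contact_force: [-0.1, -8.6, 14.9]
finger_gap: -0.0
grasp_force: 7.3
```

```bash
python3 - <<'E'
from h import *
s=env.state();print(s["eef_pos"],s["contact_force"])
p=[.5198,-.0789];y=np.array([-np.sin(.3749),np.cos(.3749)]);q=s["eef_pos"][:2]-p
print(q@y,s["contact_force"][:2]@y)
a=env.camera("scene")[180:260,140:260,::-1]
cv2.imwrite("pics/c5.png",cv2.resize(a,None,fx=6,fy=6,interpolation=cv2.INTER_CUBIC))
E
```

```text
[ 0.50474456 -0.03822931  0.04795972] [-0.08645637 -8.62052215 14.86141452]
0.043358867167006244 -7.990118725635251
```

View pics/c5.png

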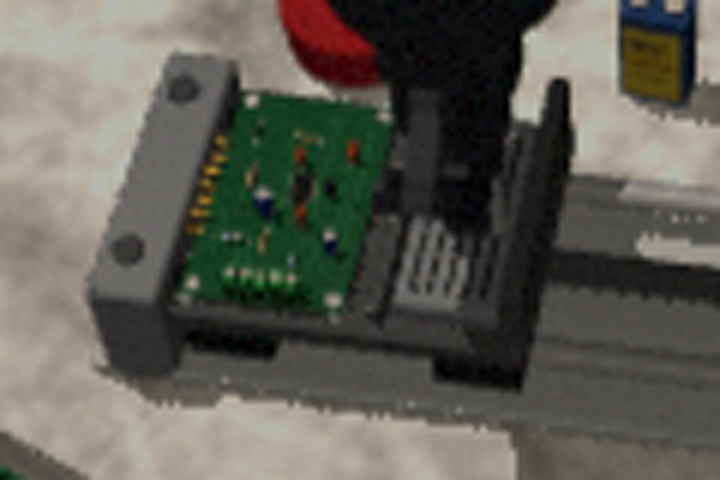

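The carriage sits against the block (no gap left by the pins, crop (210,190)) and the push force has levelled off at about 8–9 N. That is the tips' friction limit, so it is home. Lifting straight up.

>>> jog_arm(deltas=[[0, 0, -0.012, 0, 0, 0], [0, 0, -0.024, 0, 0, 0], [0, 0, -0.036, 0, 0, 0], [0, 0, -0.05, 0, 0, 0], [0, 0, -0.07, 0, 0, 0]])

```text
time: 6.92
eef_pos: [0.5012, -0.036, 0.0627]
ee_rot: [0.563, 0.827, -0.0, -0.001]
contact_force: [0.2, 1.0, 0.7]
finger_gap: 0.002
grasp_force: 0.0
```

>>> jog_arm(deltas=[[0, 0, -0.1, 0, 0, 0], [0, 0, -0.25, 0, 0, 0], [0, 0, -0.4, 0, 0, 0], [0, 0, -0.4, 0, 0, 0], [0, 0, -0.4, 0, 0, 0]])

```text
time: 7.33
eef_pos: [0.503, -0.036, 0.1649]
ee_rot: [0.563, 0.827, 0.001, 0.001]
contact_force: [-0.2, -0.5, 0.0]
finger_gap: -0.001
grasp_force: 0.0
```

>>> jog_arm(deltas=[[-0.6, -0.3, 0, 0, 0, 0], [-0.6, -0.3, 0, 0, 0, 0], [-0.6, -0.3, 0, 0, 0, 0], [-0.6, -0.3, 0, 0, 0, 0], [-0.6, -0.3, 0, 0, 0, 0]])

```text
time: 7.75
eef_pos: [0.4859, -0.2087, 0.1612]
ee_rot: [0.565, 0.825, -0.001, -0.001]
contact_force: [-0.4, -0.1, -0.1]
finger_gap: -0.004
grasp_force: 0.0
```

```bash
python3 - <<'E'
from h import *
s=env.state();print(s["eef_pos"],s["contact_force"],s["time"])
a=env.camera("scene")[170:270,140:340,::-1]
cv2.imwrite("pics/c6.png",cv2.resize(a,None,fx=4,fy=4,interpolation=cv2.INTER_CUBIC))
E
```

```text
[ 0.48586685 -0.20874105  0.16115311] [-0.40811507 -0.1338602  -0.11475837] 7.75
```

View pics/c6.png

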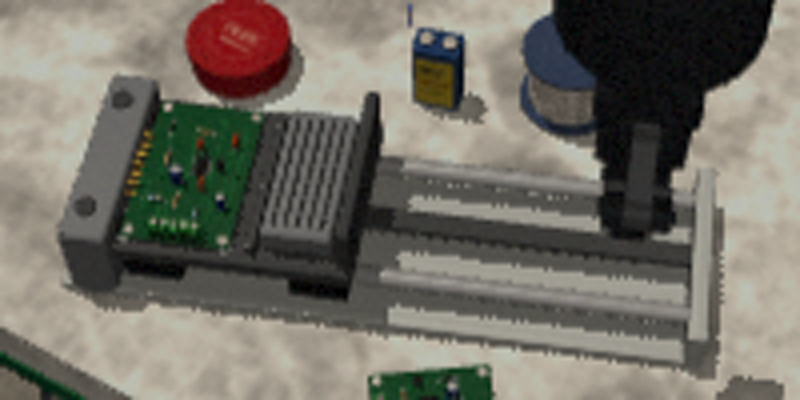

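The carriage stands against the docking block with the bar raised (crop (310,180)). The bystanders are undisturbed and the hand is clear. Handing in.

```bash
python3 -c "
from cell import env
print(env.close_job())"
```

```text
the job is handed in; nothing more can be done
None
```

I pushed the carriage home against the docking block with the lock bar held down, let the bar back up to lock it there, moved the hand clear without touching the things around the slide, and handed the job in. I checked the bar's return only by eye in the last picture.

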